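# Lock a pipe stub into the tacking jig with a linchpin

### The arm

A 7-joint arm with a two-finger parallel gripper is mounted at the origin on a cart in front of the work surface, level with it; the furniture and walls round the work are solid. World frame = base frame: x ahead of the robot, y to its left, z up, the work surface at z = 0. Lengths are in mm, angles in rad, forces in N, time in s.
With the tool pointing down it reaches from about 350 to 775 mm from the base axis. Payload 3.1 kg.
Tool frame: the origin (TCP) lies at the very end of the fingers, on their centre line; the grasp point (between the pads) lies 19 mm behind it (manip.grip_point_offset is the z of the grasp point in the tool frame, in mm); z points along the fingers, y is the line along which they close (so a half turn about z gives the same grasp; the last joint's range is limited). The gripper opens to 85 mm and grips with 20 to 120 N. Pads are 22 mm wide; open, the fingers measure 114 mm over their backs; the gripper's body (76 mm by 85 mm) begins 54 mm behind the grasp point. The pads swing forward as they close: fully open they stand 13 mm farther back than shut.
Start: joints at [-1.18, 0.311, 0.014, 1.512, -0.004, 1.319, -0.027], TCP at [230.654, 499.316, 231.304] pointing down, gripper open.
Joint ranges: [-2.7, 2.7], [-0.3, 1.91], [-1.27, 1.3], [0.12, 2.57], [-1.44, 4.58], [0.2, 2.03], [-3.05, 3.05]. Speed limits (rad/s): [2.79, 2.79, 3.14, 3.14, 3.14, 3.14, 3.14].

### API

Orientations are given as a rotation vector (axis times angle).
In Python, from cell import manip gives the robot as it stands.
- The arm moves only by the shell command python3 steer.py 'ROWS' [FORCE]. ROWS is one flat JSON list of numbers that holds 1 to 20 rows one after another, with no inner brackets; each row has 7 numbers: dx, dy, dz in shares of the most that a row can go, 1 being 62.5 mm, then a rotation vector rx, ry, rz in units of 0.2 rad, then the opening from 0.0 (shut) to 1.0 (fully open); each row shifts and turns the commanded pose from where the row before left it, along the tool's axes as they then stand; what a row does not reach is not made up. A row lasts 1/8 s, in which the tool goes at most 62.5 mm and 0.188 rad, less where a joint would pass 70% of its speed; a pose out of reach is approached as far as the arm can. The fingers move at their own pace and stop on an object; FORCE is the grip in N (left out, the last holds). Time passes only in rows, so rows that do not move let the fingers close. It prints the time, the measured TCP pose, the force, the opening and the grip force at its end. Input that does not fit is refused with a message, and nothing moves.
- manip.get_state(): the state, without advancing time (a new reading comes with each control period).
- manip.camera(name): name is "side" or "top" or "wrist"; returns the picture (480x640x3 uint8, red, green, blue); there is no depth.
- manip.get_calibration(name): a dict with "mtx" (3x3 intrinsics, pixels), "cam_to_world" (4x4, takes a point from camera to world coordinates). Camera axes: x right, y up, looking along -z (the intrinsics and any distortion apply to the point x, -y, -z); pixel columns grow to the right and rows downward; lengths in mm; the calibration is good to about 2 mm. A picture is of the moment at which its call begins: read the wrist's pose just before it. get_calibration takes no time and is no camera call; for the wrist camera it gives the pose at the moment of the call.
- manip.hand_in(): hands the job in; it is judged then, once.
The state is a dict: "t": time; "qpos": joint angles; "qd": joint speeds; "joint_torque": joint torques, N m; "eef_pos": TCP position; "eef_rot": TCP orientation; "force": force on the tool from outside, world axes, zero at the start; "torque": the same for the moment, N m; "width": opening from 0.0 (shut) to 1.0 (fully open); "finger_force": force on a finger pad.
Only numpy, scipy, OpenCV 4.12 (cv2) and the standard library are available. Lean on these libraries where they do the work, as an engineer would, in place of code of your own. Each camera call takes 0.05 s, during which the arm holds its last target. There are 200 camera calls.

### The job

Get the post foot ready for tacking: stand the rusty pipe stub square on the steel tile in the sloping jig, in the vee, let go of it, and swing the red hold-down strap fully down over it. Then take the linchpin from its parking block, push it fully home through the strap and the lug with its open ring toward the lug's free nose, and swing the sprung ring over the nose until it snaps shut under the pin's end. Let go of everything, and leave the soapstone and the magnetic square where they lie.

Things in the scene. Friction and masses are not known exactly. Their poses are not given: they have to be found in the camera images.
- jig: Tacking jig, fixed to the bench: steel foot 118 x 176 mm with two side webs carrying a sloping plate. Origin: centre of the foot's underside, on the bench; z up, x from the low side of the slope (toward the robot) to the high side, y to the left of someone facing the slope.
- jig_head: The jig's sloping bright plate (124 x 172 mm), leaning 25 degrees toward the robot. Origin: centre of the plate's upper face, 60 mm above the bench. Axes used below: x up the slope, y left (hinge side), z square to the plate. A fixed 58 x 62 x 6 mm steel tile in its middle. Grey hinge pillar at y = +70 mm, 46 x 16 mm, 103 mm high; grey lug pillar at y = -60 mm, 28 x 14 mm.
- seat (a point): Where the centre of the pipe stub's lower end belongs: centre of the tile's upper face, 6 mm above the plate (axes as jig_head). A pipe standing here just touches both faces of the vee.
- vee (a point): Grey vee locator on the low side of the seat: two faces at 45 degrees to x, 26 to 40 mm above the plate, that take the side of the pipe; held by an upright 40 mm high, 44 mm wide. This point: top of that upright, at (-46, 0, 40) mm in jig_head's axes.
- lock_hole (a point): Mouth of the linchpin's hole on the strap's upper face when the strap is down: (0, -86, 98.5) mm in jig_head's axes. The hole, 17 mm wide, runs along jig_head's z through the strap's end (10 mm) and the lug under it.
- lug_nose (a point): End of the lug, middle of its upper edge: (0, -101, 88.5) mm in jig_head's axes. The lug is a flat bar 28 mm wide and 12 mm thick that sticks out from the lug pillar to the -y side; the strap's end lies on it and is flush with its nose, 15 mm beyond the hole. Nothing stands under this overhang or beyond it.
- strap (a joint): Red hinged hold-down strap, flat 28 x 10 mm: 0 = fully down on the lug, parallel to the plate, upper face 98.5 mm above it; pi/2 = standing square to the plate; grows as it opens to the left (+y). Starts at 1.6 to 1.9. Stiff hinge (0.32 N m friction): stays where it is left. A rubber pad 54 mm across under it comes 1.5 mm above a seated pipe.
- strap_hinge (a point): The strap's hinge axis, at (0, 70, 93.5) mm in jig_head's axes; the axis runs along jig_head's x, at half the strap's thickness.
- strap_end (a point): On the strap's outer (upper) face over its pin hole, 156 mm from the hinge axis; the strap ends 15 mm farther on.
- strap_knob (a point): Centre of the strap's black ball knob (24 mm), on a stem on the outer (upper) face, 85 mm from the hinge axis and 21 mm off that face.
- linchpin: Yellow-zinc linchpin, about 0.2 kg, standing upright in the parking block at the start. Origin: on its axis at the underside of its collar (the shoulder that rests on the strap when home); z along the pin toward the grip. Collar 26 mm across, 12 mm high. Shank 14 mm thick down to z = -50 mm, the last 10 mm tapered to 8 mm. The open ring points to the pin's -y side.
- pin_grip (a point): Middle of the linchpin's square grip above the collar: 14 x 14 mm, faces along the pin's x and y, from z = 12 to 46 mm of the pin; this point is at z = 29 mm on the pin's axis.
- ring (a joint): Sprung wire ring (6 mm wire, 43 mm inner width) hinged in the collar at z = 6 mm about the pin's x: 0 = shut, along the shank, end bar under the pin's tip; pi/2 = square out to the pin's -y; 1.65 = open stop, where it starts. Over-centre: rests at either stop, dead point 0.9; pushing its end takes about 1.5 N, below 0.9 it snaps shut itself.
- ring_end (a point): Middle of the ring's end bar, on the wire's centre line, 62 mm from the ring's hinge. To shut, the ring needs its side (pin's -y) turned to the lug's nose, jig_head's -y, within about 0.15 rad: nose and strap end then pass through it.
- pin_block: Dark steel parking block 60 x 88 x 56 mm, fixed on the bench, with two 17 mm holes straight through at y = -22 and +22 mm of its frame; the linchpin stands in the one at -22 with its collar on the block. Origin: centre of its underside.
- pipe_stub: Rusty brown pipe stub, 48 mm outside diameter, 75 mm high, 0.13 kg, standing on end on the bench. Origin: centre of its lower end; z along the pipe.
- soapstone: Bystander: soapstone marker in a flat holder, 115 x 16 x 8 mm. Origin: centre of its underside.
- magnet_square: Bystander: red magnetic welding square, 85 x 85 x 17 mm, lying flat. Origin: centre of its underside.
- pliers: Bystander: pliers with red grips, 200 x 55 x 14 mm. Origin: centre of its underside.
- tape: Bystander: yellow tape measure, 64 x 87 x 37 mm. Origin: centre of its underside.

How it is judged (in metres and radians):
On the way, in this order (a step that is already met when the one before it is completed fails the run):
1. the pipe stub stands on the tile, in the vee, and has been let go (x of pipe_stub in the frame of seat between -0.006 and 0.008 m and y of pipe_stub in the frame of seat between -0.006 and 0.006 m and z of pipe_stub in the frame of seat between -0.005 and 0.005 m and angle between the z axis of pipe_stub and the z axis of jig_head, either way round below 0.08 rad and contact force between pipe_stub and the fingers below 0.1 N), for 0.2 s.
2. the strap is fully down over the pipe stub (x of pipe_stub in the frame of seat between -0.006 and 0.008 m and y of pipe_stub in the frame of seat between -0.006 and 0.006 m and z of pipe_stub in the frame of seat between -0.005 and 0.005 m and angle between the z axis of pipe_stub and the z axis of jig_head, either way round below 0.08 rad and value of joint strap below 0.04 rad), for 0.2 s.
3. the linchpin is fully home through strap and lug, its ring still open (value of joint strap below 0.04 rad and z of linchpin in the frame of lock_hole between -0.005 and 0.006 m and x of linchpin in the frame of lock_hole between -0.005 and 0.005 m and y of linchpin in the frame of lock_hole between -0.005 and 0.005 m and angle between the z axis of linchpin and the z axis of jig_head, either way round below 0.15 rad and value of joint ring above 1.2 rad), for 0.1 s.
4. the ring has been swung over the nose and is shut (z of linchpin in the frame of lock_hole between -0.005 and 0.006 m and x of linchpin in the frame of lock_hole between -0.005 and 0.005 m and y of linchpin in the frame of lock_hole between -0.005 and 0.005 m and angle between the z axis of linchpin and the z axis of jig_head, either way round below 0.15 rad and value of joint ring below 0.12 rad), for 0.2 s.
At the end, for the whole second after the job is handed in: Pipe in the vee on the tile (within 6 mm, up the slope 8; square within 0.08 rad); strap down (< 0.04 rad); linchpin home (collar within 6 mm of the strap face, 5 mm of the hole axis, in line within 0.15 rad); ring shut (< 0.12 rad); pin and pipe released, at rest (all of step 2 and all of step 4 and contact force between each of pipe_stub, linchpin and the fingers below 0.1 N and linear speed of each of linchpin, pipe_stub below 0.03 m/s); the robot touches nothing.
It fails at once if the soapstone was pushed more than 30 mm (distance of soapstone from where it was at the start of the episode above 0.03 m).
It fails at once if the magnetic square was pushed more than 30 mm (distance of magnet_square from where it was at the start of the episode above 0.03 m).
It also fails if it takes over 72 s, if anything falls off the work surface, if the arm or the gripper's body presses on something with over 40 N, if the wrist force passes 120 N, or if a joint passes its speed limit or range.

## Working session

There is one attempt and no reset: what is moved stays moved. The work goes in short steps, Python scripts to look and compute and a shell command to move; the robot and the scene stay as the last step left them, time stands still between calls to the robot, and variables do not carry over. Pictures are saved under pics/ and viewed, at most 10 in all, crops included, and the job is handed in when it is done.

```bash
ls; mkdir -p pics; python3 - <<'E'
from cell import manip
import cv2
s=manip.get_state();print(s)
for n in("side","top"):
    im=manip.camera(n);cv2.imwrite(f"pics/{n}0.png",im[...,::-1]);c=manip.get_calibration(n);print(n,c)
print(manip.grip_point_offset)
E
```

```text
cell.py
pics
steer.py
{'t': 0.0, 'qpos': array([-1.17972618,  0.31172591,  0.01399615,  1.51308876, -0.00442892,
        1.31919236, -0.0271933 ]), 'qd': array([-0.00149167, -0.00026424, -0.0007041 , -0.00022143,  0.0022238 ,
       -0.00146728,  0.00043055]), 'joint_torque': array([ 6.66236119e-04, -3.79915631e+01,  1.46364165e-01, -2.30583251e+01,
        1.20483449e-02,  1.34377283e-02, -2.16392340e-05]), 'eef_pos': array([230.33398267, 498.6282383 , 230.20814298]), 'eef_rot': array([-0.67429505, -3.06792055,  0.00367821]), 'force': array([-0.11913633,  0.92412096, -0.4607331 ]), 'torque': array([-0.00968138, -0.02961058,  0.08001619]), 'finger_force': 0.0, 'width': 0.9985734921803457}
side {'mtx': array([[518.73424775,   0.        , 316.33671552],
       [  0.        , 518.73424775, 238.69208316],
       [  0.        ,   0.        ,   1.        ]]), 'cam_to_world': array([[-9.80683479e-01,  9.12999715e-02, -1.72986211e-01,
         3.38032208e+02],
       [-1.94131203e-01, -5.62536859e-01,  8.03657488e-01,
         1.03341182e+03],
       [-2.39372141e-02,  8.21715643e-01,  5.69394777e-01,
         8.17348475e+02],
       [ 0.00000000e+00,  0.00000000e+00,  0.00000000e+00,
         1.00000000e+00]])}
top {'mtx': array([[534.12026181,   0.        , 329.50241044],
       [  0.        , 534.12026181, 235.62238893],
       [  0.        ,   0.        ,   1.        ]]), 'cam_to_world': array([[ 6.26494019e-03,  9.86068938e-01, -1.66219133e-01,
         3.31514051e+02],
       [-9.99932361e-01,  4.54861588e-03, -1.07043490e-02,
         6.02539506e+01],
       [-9.79915904e-03,  1.66274952e-01,  9.86030738e-01,
         1.48313027e+03],
       [ 0.00000000e+00,  0.00000000e+00,  0.00000000e+00,
         1.00000000e+00]])}
-18.700000000000003
```
View pics/top0.png

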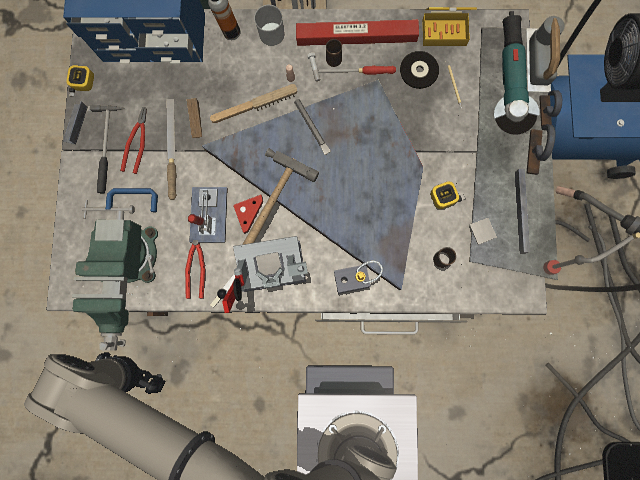

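View pics/side0.png

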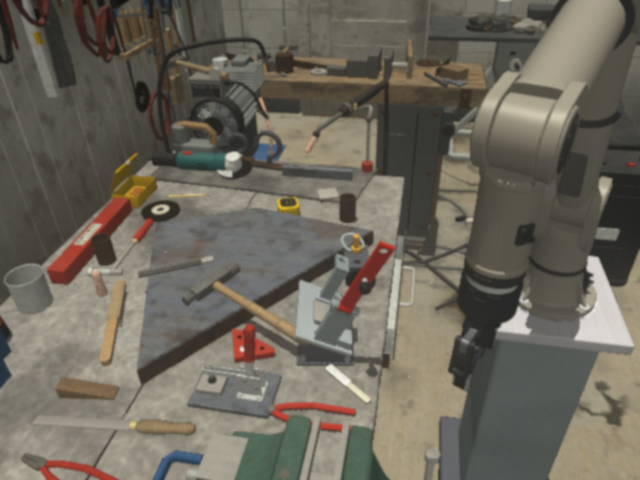

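The top view shows the jig around (275,265), the pin block (355,278) with pin and ring (ring at (370,272)), and the pipe at (444,258). The side view shows the red strap standing up at (370,275). I'll write the helpers and a rough localisation.

```bash
cat > h.py <<'E'
import numpy as np,cv2
from cell import manip
from scipy.spatial.transform import Rotation as R
def ray(cal,uv):
    K=cal["mtx"];T=cal["cam_to_world"];u,v=uv
    d=np.array([(u-K[0,2])/K[0,0],-(v-K[1,2])/K[1,1],-1.])
    d=T[:3,:3]@d;return T[:3,3],d/np.linalg.norm(d)
def on_z(cal,uv,z):
    o,d=ray(cal,uv);return o+d*(z-o[2])/d[2]
def tri(*cu):
    A=np.zeros((3,3));b=np.zeros(3);rs=[ray(c,u) for c,u in cu]
    for o,d in rs:
        P=np.eye(3)-np.outer(d,d);A+=P;b+=P@o
    x=np.linalg.solve(A,b);return x,[round(float(np.linalg.norm((np.eye(3)-np.outer(d,d))@(x-o))),1) for o,d in rs]
def proj(cal,p):
    T=cal["cam_to_world"];q=T[:3,:3].T@(np.asarray(p,float)-T[:3,3]);K=cal["mtx"]
    return np.array([K[0,2]+K[0,0]*q[0]/-q[2],K[1,2]+K[1,1]*-q[1]/-q[2]])
def tool():
    s=manip.get_state();return s["eef_pos"],R.from_rotvec(s["eef_rot"]).as_matrix()
def delta(p,Rm=None):
    "tool-axes shift to world p, rotvec to Rm, from the current pose"
    e,T=tool();print("d",np.round(T.T@(np.asarray(p)-e),1),end=" ")
    if Rm is not None: print("rot",np.round(R.from_matrix(T.T@Rm).as_rotvec(),3),end="")
    print()
E
python3 - <<'E'
from h import *
c=manip.get_calibration("top")
for n,uv,z in[("jig",(272,263),40),("pipe",(444,258),75),("pin",(361,276),90),("blk",(352,280),56),("sq",(248,212),17),("soap",(225,296),8),("edge",(330,313),0)]:
    print(n,on_z(c,uv,z).round())
w=manip.get_calibration("wrist");T=manip.get_calibration("wrist")["cam_to_world"];e,Rt=tool()
print("wristcam in tool",(Rt.T@(T[:3,3]-e)).round(1),(Rt.T@T[:3,:3]).round(3),w["mtx"].round(1))
im=cv2.imread("pics/top0.png");cv2.imwrite("pics/top0c.png",cv2.resize(im[180:320,190:390],None,fx=4,fy=4,interpolation=cv2.INTER_CUBIC))
E
```

```text
jig [499. 232.  40.]
pipe [ 510. -228.   75.]
pin [460.  -8.  90.]
blk [452.  15.  56.]
sq [645. 306.  17.]
soap [410. 363.   8.]
edge [366.  74.   0.]
wristcam in tool [ 6.950e+01 -1.000e-01 -1.425e+02] [[ 0.001  0.963  0.271]
 [ 1.    -0.001  0.   ]
 [ 0.     0.271 -0.963]] [[364.    0.  320. ]
 [  0.  364.  241.3]
 [  0.    0.    1. ]]
```

View pics/top0c.png

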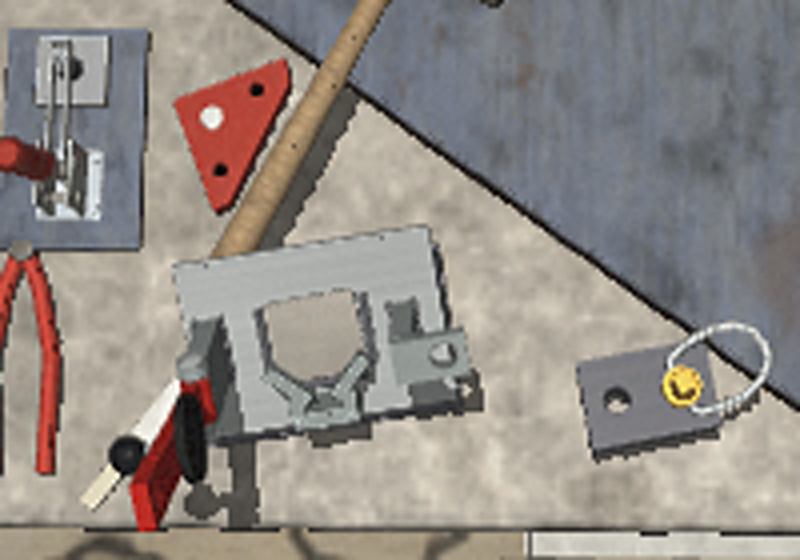

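The crop shows the jig with its yaw of roughly +0.1 rad and the strap standing at (170,440). The pin is at (683,385) with the ring pointing right and up. The soapstone at (130,440) sits beside the strap. Next I'll go up for wrist views.

```bash
python3 - <<'E'
from h import *
Rm=np.diag([-1.,1,-1]);delta([400,150,420],Rm)
e,T=tool();print(T.round(2))
E
```

```text
d [-300.2 -245.8 -189.1] rot [-0.002 -0.    -0.433]
[[-0.91  0.42 -0.  ]
 [ 0.42  0.91 -0.  ]
 [-0.   -0.   -1.  ]]
```

The manual's scale: shifts go in shares of 62.5 mm and turns go in units of 0.2 rad. Converting my numbers, -60 mm is -0.96, -45 mm is -0.72, -0.145 rad is -0.725.

```bash
python3 steer.py '[0,0,-0.96,0,0,0,1,0,0,-0.96,0,0,0,1,0,0,-0.96,0,0,0,1,-0.72,-0.592,0,0,0,0,1,-0.72,-0.592,0,0,0,0,1,-0.72,-0.592,0,0,0,0,1,-0.72,-0.592,0,0,0,0,1,-0.72,-0.592,0,0,0,0,1,-0.72,-0.592,0,0,0,0,1,-0.48,-0.384,0,0,0,0,1,0,0,0,0,0,-0.725,1,0,0,0,0,0,-0.725,1,0,0,0,0,0,-0.715,1,0,0,0,0,0,0,1]'
cat > snap.py <<'E'
import sys,pickle
from h import *
n=sys.argv[1];cal=manip.get_calibration("wrist");im=manip.camera("wrist")
cv2.imwrite(f"pics/{n}.png",im[...,::-1]);pickle.dump(cal,open(f"pics/{n}.pkl","wb"))
E
python3 snap.py w1; python3 steer.py '[0,-0.8,0,0,0,0,1,0,-0.8,0,0,0,0,1,0,-0.8,0,0,0,0,1,0,-0.48,0,0,0,0,1,0,0,0,0,0,0,1,0,0,0,0,0,0,1]'; python3 snap.py w2
```

```text
t: 1.85
eef_pos: [399.6, 150.1, 410.9]
eef_rot: [-0.002, -3.141, 0.001]
force: [-0.1, 0.3, -0.1]
width: 0.995
finger_force: 0.0
t: 2.65
eef_pos: [399.9, -28.5, 411.1]
eef_rot: [0.002, -3.141, -0.001]
force: [0.5, 1.2, 0.2]
width: 0.999
finger_force: 0.0
```

View pics/w1.png

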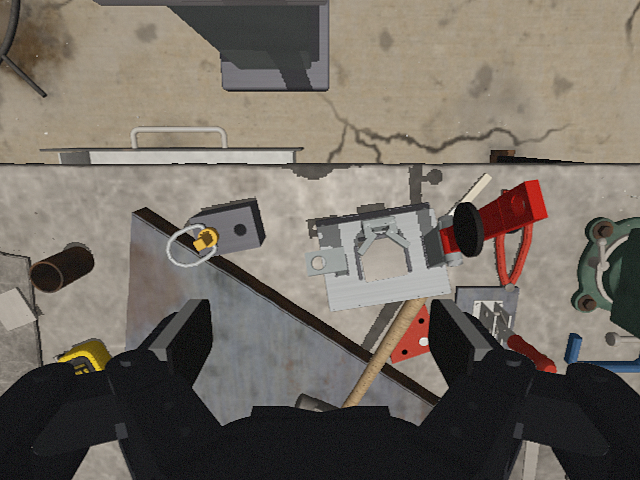

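View pics/w2.png

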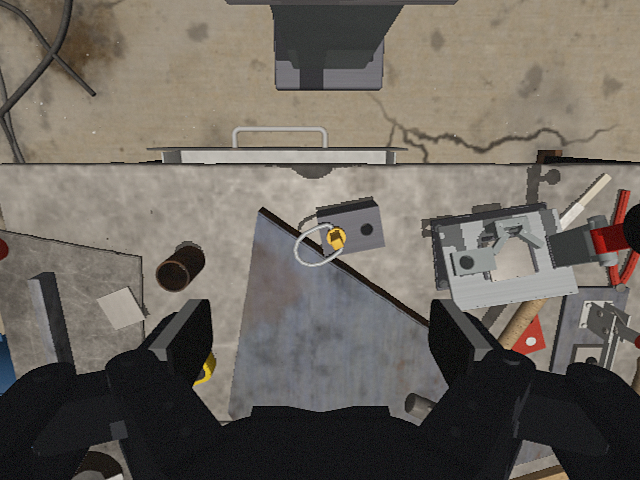

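In w1 the jig is at (380,260) with the lug hole at (320,262), the pin at (205,240) and the pipe at (63,268). In w2 the lug hole is at (466,262), the pin at (336,238) and the pipe at (181,267). Next I'll take a composite crop so I can read exact corners.

```bash
python3 - <<'E'
from h import *
a=cv2.imread("pics/w1.png");b=cv2.imread("pics/w2.png")
def cr(im,x,y,w,h,f):
    o=cv2.resize(im[y:y+h,x:x+w],None,fx=f,fy=f,interpolation=cv2.INTER_CUBIC)
    return o
top=np.hstack([cr(a,300,194,160,128,2.5),cr(b,420,194,160,128,2.5)])
bot=np.hstack([cr(a,160,190,110,80,2.5),cr(b,285,190,110,80,2.5),cr(b,145,230,75,80,2.5)]);
bot=cv2.copyMakeBorder(bot,0,0,0,max(0,800-bot.shape[1]),cv2.BORDER_CONSTANT)[:,:800]
cv2.imwrite("pics/comp.png",np.vstack([top,bot]))
# auto blobs
for n,im in(("w1",a),("w2",b)):
    hsv=cv2.cvtColor(im,cv2.COLOR_BGR2HSV)
    m=cv2.inRange(hsv,(18,150,120),(32,255,255));
    k,l,st,ce=cv2.connectedComponentsWithStats(m);print(n,"yel",[(st[i].tolist(),ce[i].round(1).tolist()) for i in range(1,k) if st[i][4]>60])
    m=cv2.inRange(hsv,(0,60,10),(18,190,110));k,l,st,ce=cv2.connectedComponentsWithStats(m)
    print(n,"brn",[(st[i].tolist(),ce[i].round(1).tolist()) for i in range(1,k) if st[i][4]>150])
    print("plate"); m=cv2.inRange(hsv,(80,0,150),(130,40,255));k,l,st,ce=cv2.connectedComponentsWithStats(m)
    print([(st[i].tolist()) for i in range(1,k) if st[i][4]>300])
E
```

```text
w1 yel [([193, 228, 24, 23, 233], [204.9, 239.8]), ([58, 350, 45, 21, 278], [82.3, 358.1])]
w1 brn [([0, 2, 11, 45, 273], [3.8, 19.4]), ([6, 10, 54, 74, 1762], [31.5, 44.8]), ([490, 150, 26, 13, 180], [500.5, 154.3]), ([134, 208, 42, 28, 294], [156.0, 220.6]), ([593, 221, 20, 18, 243], [602.7, 229.5]), ([29, 247, 65, 45, 1104], [60.3, 268.3]), ([210, 256, 199, 152, 1582], [307.3, 315.7]), ([578, 295, 18, 16, 190], [586.4, 303.2]), ([381, 362, 56, 43, 417], [407.0, 382.0])]
plate
[]
w2 yel [([327, 228, 18, 22, 208], [336.5, 238.6]), ([193, 362, 19, 24, 134], [204.4, 374.3])]
w2 brn [([35, 0, 29, 46, 615], [50.6, 19.9]), ([57, 1, 64, 77, 2089], [86.2, 41.0]), ([49, 59, 31, 26, 176], [60.2, 69.6]), ([536, 150, 27, 14, 185], [547.8, 154.4]), ([259, 208, 41, 30, 167], [279.2, 221.8]), ([156, 246, 49, 46, 888], [179.3, 268.2]), ([358, 275, 71, 52, 332], [393.9, 300.5]), ([496, 301, 34, 46, 207], [512.5, 320.4]), ([510, 465, 57, 15, 319], [541.3, 473.2])]
plate
[]
```

View pics/comp.png

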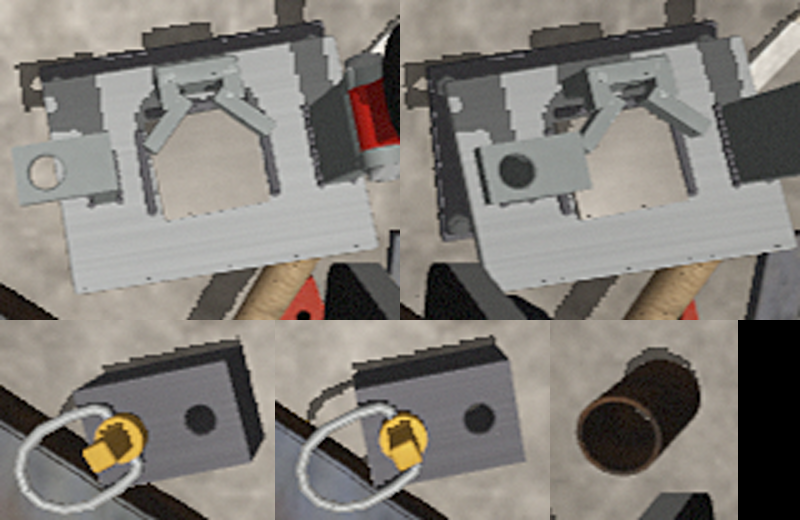

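The composite gives these readings: lug hole in w1 (318.4,262.8) and w2 (466.8,262.4), pin grip top in w1 (200,245) and w2 (337,244), and pipe rim centre about (46,276) in w1 and (173,276) in w2. I'll triangulate these and fit the jig pose from the points.

```bash
cat > jig.py <<'E'
from h import *
a=25*np.pi/180
Ry=R.from_euler("y",-a).as_matrix() # x up the slope
def head(x,y,psi):
    return np.array([x,y,60.]),R.from_euler("z",psi).as_matrix()@Ry
E
cat > m1.py <<'E'
from jig import *
import pickle
c1=pickle.load(open("pics/w1.pkl","rb"));c2=pickle.load(open("pics/w2.pkl","rb"))
A=lambda x,y:(300+x/2.5,194+y/2.5); B=lambda x,y:(420+(x-400)/2.5,194+y/2.5)
F={"hole":(A(46,172),B(517,171),(0,-86,88.5)),
"nose_hi":(A(22,205),B(495,203),(14,-101,88.5)),"nose_lo":(A(13,147),B(478,148),(-14,-101,88.5)),
"hiR":(A(78,292),B(495,290),(62,-86,0)),"hiL":(A(378,247),B(795,246),(62,86,0))}
P=[];Q=[]
for n,(u,v,q) in F.items():
    p,r=tri((c1,u),(c2,v));_,H=head(0,0,0);print(n,p.round(1),r,"z should",round(60+(H@q)[2],1))
    P.append(p);Q.append(H@np.array(q,float))
P=np.array(P);Q=np.array(Q);pm=P.mean(0);qm=Q.mean(0);p=(P-pm)[:,:2];q=(Q-qm)[:,:2]
psi=np.arctan2((q[:,0]*p[:,1]-q[:,1]*p[:,0]).sum(),(q*p).sum())
Z=R.from_euler("z",psi).as_matrix();o=pm-Z@qm;print("jig",o.round(1),psi,"res",(P-(o+Q@Z.T)).round(1).tolist())
t,r=tri((c1,(200,245.2)),(c2,(337.4,244.4)));print("pin top",t.round(1),r)
t,r=tri((c1,(208,236.8)),(c2,(336.6,236.8)));print("collar",t.round(1),r)
t,r=tri((c1,(46,276)),(c2,(173.4,276)));print("pipe rim",t.round(1),r, on_z(c2,(173.4,276),75).round(1),on_z(c1,(46,276),75).round(1))
for n,c in(("c1",c1),("c2",c2)):
    H=lambda q:proj(c,o+Z@head(0,0,0)[1]@np.array(q,float)).round(1)
    print(n,"block hole z56", on_z(c,(160+200/2.5,190+100/2.5) if n=="c1" else (285+205/2.5,190+98/2.5),56).round(1))
re=on_z(c2,(285+28/2.5,190+165/2.5),67);print("ring end",re.round(1))
e,T=tool();print(e.round(1));delta([508,-228,120],np.diag([-1.,1,-1]))
E
python3 m1.py
```

```text
hole [472.9 148.1 139.9] [0.2, 0.2] z should 140.2
nose_hi [487.1 136.6 146.4] [0.4, 0.4] z should 146.1
nose_lo [464.  131.9 129.9] [0.3, 0.3] z should 134.3
hiR [561.4 165.6  88.5] [0.4, 0.4] z should 86.2
hiL [537.  333.4  82.3] [0.3, 0.3] z should 86.2
jig [494.9 239.9  58.8] 0.16591212721759968 res [[0.7, -0.9, 0.9], [-0.2, 0.4, 1.5], [1.8, -0.1, -3.2], [-3.1, 1.2, 3.5], [0.8, -0.6, -2.7]]
pin top [462.3  -5.6 100.5] [0.3, 0.3]
collar [460.6  -5.2  66.6] [0.2, 0.2]
pipe rim [ 514.3 -232.4   78. ] [0.5, 0.5] [ 516.  -233.8   75. ] [ 515.  -234.7   75. ]
c1 block hole z56 [453.3  37.3  56. ]
c2 block hole z56 [452.6  38.   56. ]
ring end [488.8 -61.5  67. ]
[400.  -28.2 411.1]
d [-107.7 -200.2  291. ] rot [ 0.    -0.     0.002]
```

The heights match (hole 139.9 against 140.2, pin top 100.5 against 102, rim 78 against 75), and the pin-to-hole distance is 43.7 against 44. Going to the pipe.

Scaled: -41 mm is -0.656, -23 mm is -0.368.

```bash
python3 steer.py '[-0.368,-0.656,0.48,0,0,0,1,-0.368,-0.656,0.48,0,0,0,1,-0.368,-0.656,0.48,0,0,0,1,-0.368,-0.656,0.48,0,0,0,1,-0.368,-0.656,0.48,0,0,0,1,0,0,0.8,0,0,0,1,0,0,0.8,0,0,0,1,0,0,0.8,0,0,0,1,0,0,0,0,0,0,1,0,0,0,0,0,0,1]'; python3 snap.py p1; python3 - <<'E'
from h import *
import pickle
c=pickle.load(open("pics/p1.pkl","rb"));im=cv2.imread("pics/p1.png");hsv=cv2.cvtColor(im,cv2.COLOR_BGR2HSV)
print(proj(c,(515,-233.5,75)))
m=cv2.inRange(hsv,(0,70,20),(18,200,130));k,l,st,ce=cv2.connectedComponentsWithStats(m)
print([(st[i].tolist(),ce[i].round(1).tolist()) for i in range(1,k) if st[i][4]>150])
delta([515,-233.5,41],np.diag([-1.,1,-1]))
E
```

```text
t: 3.95
eef_pos: [516.6, -234.6, 112.8]
eef_rot: [-0.003, 3.139, -0.002]
force: [-0.3, -0.4, 1.1]
width: 1.0
finger_force: 0.0
[321.73726427 272.3810343 ]
[([457, 105, 80, 183, 3347], [490.8, 196.2]), ([274, 205, 83, 68, 2027], [313.9, 234.6]), ([274, 260, 86, 52, 2005], [319.8, 289.2]), ([409, 346, 36, 80, 869], [426.7, 386.2])]
d [ 2.3  1.8 72.7] rot [-0.002  0.004  0.001]
```

View pics/p1.png

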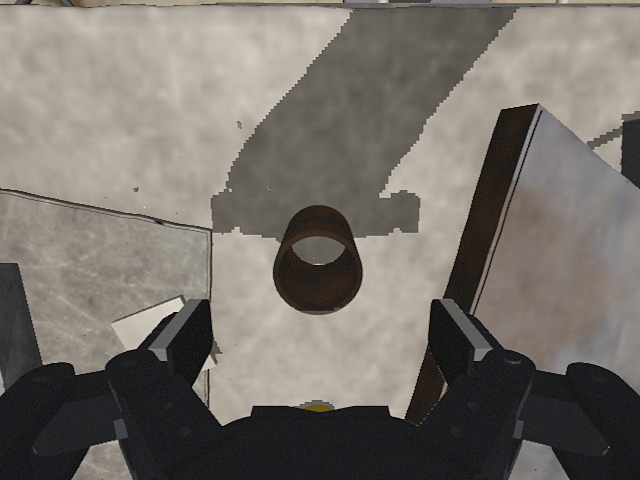

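The pipe rim spans columns 274–361 with its centre at (317.5,271.5), so the pipe is at about (514.5,-235.5). Descend and grip.

Scaled: 2 mm is 0.032, -1 mm is -0.016.

```bash
python3 steer.py '[0.032,-0.016,0.576,0,0,0,1,0,0,0.576,0,0,0,1,0,0,0,0,0,0,1,0,0,0,0,0,0,0,0,0,0,0,0,0,0,0,0,0,0,0,0,0,0,0,0,0,0,0,0,0,0,0,0,0,0,0]' 40; python3 snap.py p2; python3 - <<'E'
from jig import *
o,H=head(495,240,.166)
seat=o+H@[0,0,6.];print(seat.round(1))
Rm=H@np.diag([-1.,1,-1])
# tcp 41 above pipe bottom
for h in(120,41): print(h,(o+H@[2,0,6+h]).round(1)); delta(o+H@[2,0,6+h],Rm)
delta([505,-233,280])
im=cv2.imread("pics/p2.png");hsv=cv2.cvtColor(im,cv2.COLOR_BGR2HSV)
m=cv2.inRange(hsv,(0,70,20),(18,200,130));k,l,st,ce=cv2.connectedComponentsWithStats(m)
print([(st[i].tolist(),ce[i].round(1).tolist()) for i in range(1,k) if st[i][4]>150])
E
```

```text
t: 5.0
eef_pos: [514.6, -236.6, 41.6]
eef_rot: [-0.001, 3.138, -0.002]
force: [0.1, 0.5, 7.0]
width: 0.55
finger_force: 40.5
[492.5 239.6  65.4]
120 [444.3 231.5 175. ]
d [  69.6  468.  -134.3] rot [-0.038 -0.431 -0.163]
41 [477.2 237.  103.4]
d [ 37.  473.6 -62.6] rot [-0.038 -0.431 -0.163]
d [   8.7    3.3 -238.4] 
[([508, 93, 132, 267, 10536], [567.3, 228.0]), ([567, 207, 53, 125, 434], [593.4, 267.2]), ([252, 233, 133, 174, 11938], [320.8, 326.2]), ([453, 417, 49, 63, 970], [476.7, 451.4])]
```

Pipe gripped (47 mm). I'll lift it and tilt it to the jig's orientation.

Scaled: -55 mm is -0.88, -0.144 rad is -0.72.

```bash
python3 steer.py '[0,0,-0.88,0,0,0,0,0,0,-0.88,0,0,0,0,0,0,-0.88,0,0,0,0,0,0,-0.88,0,0,0,0,0,0,0,-0.065,-0.72,-0.27,0,0,0,0,-0.065,-0.72,-0.27,0,0,0,0,-0.06,-0.715,-0.275,0,0,0,0,0,0,0,0]'; python3 - <<'E'
from jig import *
o,H=head(495,240,.166);Rm=H@np.diag([-1.,1,-1])
delta(o+H@[2,0,6+180],Rm)
E
```

```text
t: 6.05
eef_pos: [508.7, -236.8, 258.0]
eef_rot: [-0.215, 2.705, 0.056]
force: [0.2, 0.2, -1.4]
width: 0.548
finger_force: 42.1
d [ 26.2 472.3  22.8] rot [ 0.003 -0.007 -0.008]
```

```bash
python3 steer.py '[0.048,0.832,0,0,0,0,0,0.048,0.832,0,0,0,0,0,0.048,0.832,0,0,0,0,0,0.048,0.832,0.032,0,0,0,0,0.048,0.832,0.048,0,0,0,0,0.048,0.832,0.048,0,0,0,0,0.048,0.832,0.08,0,0,0,0,0.048,0.832,0.08,0,0,0,0,0.032,0.896,0.08,0,-0.035,-0.04,0,0,0,0,0,0,0,0,0,0,0,0,0,0,0]'; python3 - <<'E'
from jig import *
o,H=head(495,240,.166);Rm=H@np.diag([-1.,1,-1])
e,T=tool();print("in head",(H.T@(e-o)).round(1))
delta(o+H@[2,0,6+41],Rm)
E
python3 snap.py p3
```

```text
t: 7.42
eef_pos: [421.7, 228.4, 229.0]
eef_rot: [-0.235, 2.694, 0.05]
force: [0.4, -0.3, -1.8]
width: 0.549
finger_force: 42.3
in head [  4.2   0.6 184.5]
d [  2.5  -0.9 137.5] rot [0.002 0.003 0.007]
```

View pics/p3.png

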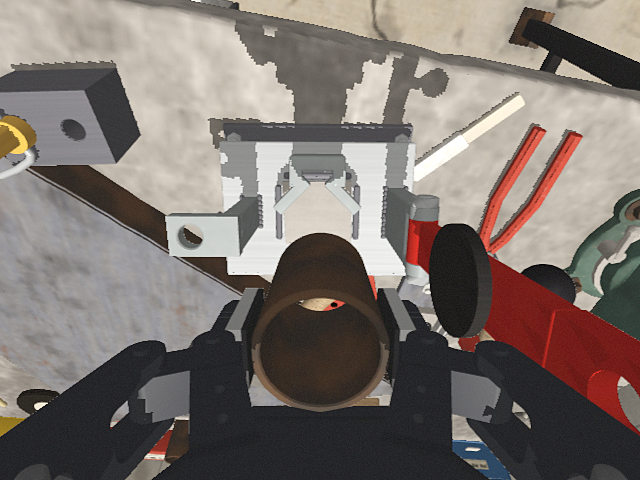

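The view runs along the jig normal and shows the plate's low corners at (219,142) and (415,142), the lug hole at (191,236), the vee's upright top at rows 155–170, and the pipe gripped squarely. I'll check the jig estimate against these.

```bash
python3 - <<'E'
from jig import *
import pickle
c=pickle.load(open("pics/p3.pkl","rb"));o,H=head(495,240,.166)
obs={"loR":((219,142),(-62,-86,0)),"loL":((415,142),(-62,86,0)),"hole":((191,236),(0,-86,88.5)),"nlo":((166,213),(-14,-101,88.5)),"nhi":((168,256),(14,-101,88.5)),"hiR":((229,275),(62,-86,0)),"veeR":((290,155),(-46,-22,40)),"veeL":((344,155),(-46,22,40))}
for n,(uv,q) in obs.items():
    # ray meets plane at head z=q2
    oo,d=ray(c,uv);a=H.T@(oo-o);b=H.T@d;p=a+b*(q[2]-a[2])/b[2];print(n,proj(c,o+H@np.array(q,float)).round(),"err mm",(p-q).round(1))
for th in(1.6,1.7,1.8,1.9):
    u=np.array([0,-np.cos(th),np.sin(th)]);n=np.array([0,np.sin(th),np.cos(th)]);hg=np.array([0,70,93.5])
    print(th,"pad",proj(c,o+H@(hg+70*u-11*n)).round(),"hole",proj(c,o+H@(hg+156*u-5*n)).round())
E
```

```text
loR [220. 141.] err mm [ 0.6 -0.7  0. ]
loL [418. 143.] err mm [-0.8 -2.8  0. ]
hole [192. 237.] err mm [-0.8 -0.3  0. ]
nlo [167. 217.] err mm [-2.5 -0.6  0. ]
nhi [172. 257.] err mm [-0.4 -2.4  0. ]
hiR [228. 275.] err mm [-0.3  0.6  0. ]
veeR [290. 164.] err mm [-6.7 -0.2  0. ]
veeL [347. 164.] err mm [-7.1 -2.7  0. ]
1.6 pad [444. 280.] hole [589. 407.]
1.7 pad [460. 281.] hole [647. 406.]
1.8 pad [474. 281.] hole [698. 400.]
1.9 pad [488. 280.] hole [739. 391.]
```

The jig estimate is good to about 1 mm and the strap is at about 1.67 rad. Lower the pipe.

```bash
sed -i 's/^def head.*/JX,JY,JP=494.4,239.1,.169\ndef head(x=494.4,y=239.1,psi=.169):/' jig.py; python3 steer.py '[0.016,-0.024,0.64,0,0,0,0,0,0,0.64,0,0,0.025,0,0,0,0.48,0,0,0,0,0,0,0.24,0,0,0,0,0,0,0.096,0,0,0,0,0,0,0,0,0,0,0,0,0,0,0,0,0,0]'; python3 - <<'E'
from jig import *
o,H=head();e,T=tool();print("in head",(H.T@(e-o)).round(1));delta(e,H@np.diag([-1.,1,-1]))
E
```

```text
t: 8.35
eef_pos: [475.7, 232.9, 109.6]
eef_rot: [-0.223, 2.695, 0.048]
force: [0.6, -5.0, -2.0]
width: 0.549
finger_force: 42.5
in head [ 3.3 -3.  53.1]
d [0. 0. 0.] rot [-0.003  0.002 -0.003]
```

Scaled: 3 mm is 0.048, 2 mm is 0.032.

```bash
python3 steer.py '[0,0.048,0,0,0,0,0,0,0,0.032,0,0,0,0,0,0,0.032,0,0,0,0,0,0,0,0,0,0,0,0,0,0,0,0,0,0]'; python3 - <<'E'
from jig import *
o,H=head();e,T=tool();print("in head",(H.T@(e-o)).round(1),"F",(H.T@manip.get_state()["force"]).round(1))
E
```

```text
t: 8.98
eef_pos: [477.4, 238.4, 106.5]
eef_rot: [-0.226, 2.693, 0.052]
force: [1.9, -4.3, 1.2]
width: 0.549
finger_force: 42.3
in head [ 4.4  2.1 49.3] F [ 1.6 -4.6  0.6]
```

```bash
python3 steer.py '[0,-0.032,0.016,0,0,0,0,0,0,0.016,0,0,0,0,0,0,0.016,0,0,0,0,0.032,0,0,0,0,0,0,0.032,0,0,0,0,0,0,0,0,0,0,0,0,0]'; python3 - <<'E'
from jig import *
o,H=head();e,T=tool();print("in head",(H.T@(e-o)).round(1),"F",(H.T@manip.get_state()["force"]).round(1))
E
```

```text
t: 9.72
eef_pos: [476.4, 238.1, 103.9]
eef_rot: [-0.23, 2.688, 0.056]
force: [-1.0, -3.2, 7.2]
width: 0.546
finger_force: 43.0
in head [ 2.3  2.  47.4] F [ 1.7 -3.   7.2]
```

Scaled: -2 mm is -0.032, 2 mm is 0.032.

```bash
python3 steer.py '[0.032,-0.032,0,0,0,0,0,0.016,0,0,0,0,0,0,0,0,0,0,0,0,0]'; python3 - <<'E'
from jig import *
o,H=head();e,T=tool();print("in head",(H.T@(e-o)).round(1),"F",(H.T@manip.get_state()["force"]).round(1))
E
```

```text
t: 10.1
eef_pos: [474.5, 237.1, 103.1]
eef_rot: [-0.231, 2.687, 0.059]
force: [0.0, -0.9, 4.9]
width: 0.55
finger_force: 42.9
in head [ 0.1  1.4 47.5] F [ 1.9 -0.9  4.5]
```

```bash
python3 steer.py '[0.032,-0.016,0,0,0,0,0,0.016,0,0,0,0,0,0,0,0,0,0,0,0,0]'; python3 - <<'E'
from jig import *
o,H=head();e,T=tool();print("in head",(H.T@(e-o)).round(1),"F",(H.T@manip.get_state()["force"]).round(1))
E
```

```text
t: 10.48
eef_pos: [473.3, 235.5, 102.5]
eef_rot: [-0.229, 2.685, 0.06]
force: [2.9, 0.4, 5.5]
width: 0.545
finger_force: 42.7
in head [-1.5  0.  47.6] F [ 5.  -0.1  3.8]
```

The pipe is on the tile and touching the vee (5 N). Release it and back off along the tool axis.

Scaled: -50 mm is -0.8, -40 mm is -0.64.

```bash
python3 steer.py '[0,0,0,0,0,0,0.68,0,0,0,0,0,0,0.68,0,0,0,0,0,0,0.68,0,0,-0.32,0,0,0,0.68,0,0,-0.64,0,0,0,0.68,0,0,-0.8,0,0,0,0.7,0,0,-0.8,0,0,0,0.8,0,0,0,0,0,0,0.8,0,0,0,0,0,0,0.8]'; python3 snap.py p4; python3 - <<'E'
from jig import *
o,H=head();e,T=tool();print("in head",(H.T@(e-o)).round(1))
im=cv2.imread("pics/p4.png");cv2.imwrite("pics/p4.png",im)
E
```

```text
t: 11.6
eef_pos: [402.1, 220.3, 242.9]
eef_rot: [-0.228, 2.695, 0.051]
force: [0.5, -0.0, -1.6]
width: 0.8
finger_force: 0.0
in head [ -8.6  -3.3 204.8]
```

View pics/p4.png

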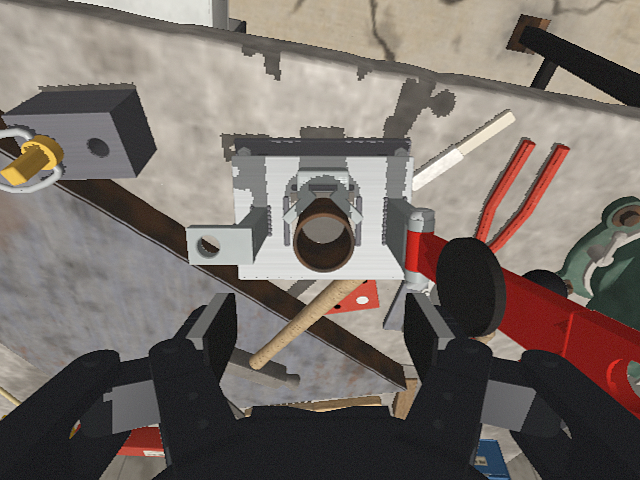

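The pipe stands upright in the vee (rim centre about (324,241)), clear of the hand, and the strap is still open. I'll check the pipe numerically, then go round behind the strap with shut fingers.

```bash
python3 - <<'E'
from jig import *
import pickle
c=pickle.load(open("pics/p4.pkl","rb"));o,H=head()
def onp(uv,z):
    oo,d=ray(c,uv);a=H.T@(oo-o);b=H.T@d;return (a+b*(z-a[2])/b[2]).round(1)
print("rim",onp((324,241),81),"lughole",onp((208,245),88.5),"loR",onp((234,157),0),"loL",onp((413,157),0))
for th in(1.6,1.7,1.8,1.9):
    u=np.array([0,-np.cos(th),np.sin(th)]);n=np.array([0,np.sin(th),np.cos(th)]);hg=np.array([0,70,93.5])
    print(th,"pad",proj(c,o+H@(hg+70*u-11*n)).round(),"hole",proj(c,o+H@(hg+156*u-5*n)).round())
E
python3 steer.py '[0,0,-0.88,0,0,0,0,0,0,-0.96,0,0,0,0,-0.048,0.832,0,0,0,0,0,-0.048,0.832,0,0,0,0,0,-0.048,0.832,0,0,0,0,0,0,0,0,0,0,0,0,0,0,0,0,0,0,0]'
cat > st.py <<'E'
from jig import *
o,H=head();e,T=tool();s=manip.get_state();print("in head",(H.T@(e-o)).round(1),"F",(H.T@s["force"]).round(1));delta(e,H@np.diag([-1.,1,-1]))
E
python3 st.py
```

```text
rim [-2.2  0.5 81. ] lughole [ -1.1 -85.9  88.5] loR [-60.7 -82.9   0. ] loL [-60.9  84.1   0. ]
1.6 pad [437. 286.] hole [546. 391.]
1.7 pad [450. 287.] hole [593. 390.]
1.8 pad [463. 287.] hole [635. 385.]
1.9 pad [475. 286.] hole [671. 378.]
t: 12.52
eef_pos: [339.0, 368.7, 349.1]
eef_rot: [-0.228, 2.699, 0.044]
force: [0.7, -0.9, -0.8]
width: 0.003
finger_force: 0.0
in head [  3.1 153.9 317.5] F [ 0.2 -1.  -0.9]
d [0. 0. 0.] rot [-0.004 -0.003  0.   ]
```

The manual's scale: shifts go in shares of 62.5 mm and turns go in units of 0.2 rad. Converting my numbers, -26 mm is -0.416, -24 mm is -0.384.

```bash
python3 steer.py '[0,0,0.704,0,0,0,0,0,0,0.704,0,0,0,0,0,-0.352,0,0,0,0,0,0,-0.352,0,0,0,0,0,0,-0.352,0,0,0,0,0,0.016,-0.384,0,0,0,0,0,0.016,-0.384,0.048,0,0,0,0,0.016,-0.416,0.176,0,0,0,0,0,-0.416,0.288,0,0,0,0,0,0,0,0,0,0,0]'; python3 st.py; python3 snap.py s1
```

```text
t: 13.78
eef_pos: [413.8, 209.8, 239.8]
eef_rot: [-0.218, 2.7, 0.045]
force: [0.0, -0.1, 0.3]
width: 0.0
finger_force: 0.0
in head [ -0.5 -15.3 198.7] F [ 0.1 -0.1  0.2]
d [0. 0. 0.] rot [-0.005 -0.002 -0.006]
```

```bash
cat > strap.py <<'E'
from jig import *
o,H=head();hg=np.array([0,70,93.5])
for cam in("top","side","wrist"):
    c=manip.get_calibration(cam);im=manip.camera(cam);hsv=cv2.cvtColor(im,cv2.COLOR_RGB2HSV)
    m=cv2.inRange(hsv,(0,140,50),(10,255,255))|cv2.inRange(hsv,(170,140,50),(180,255,255))
    out=[]
    for th in np.arange(0,2.0,.1):
        u=np.array([0,-np.cos(th),np.sin(th)]);n=np.array([0,np.sin(th),np.cos(th)]);k=0;t=0
        for r in np.arange(20,168,6):
            for x in(-10,10):
                p=proj(c,o+H@(hg+r*u+5*n+[x,0,0])).round().astype(int)
                if 0<=p[0]<640 and 0<=p[1]<480: t+=1;k+=m[p[1],p[0]]>0
        out.append(f"{th:.1f}:{k}/{t}")
    print(cam," ".join(out))
E
python3 strap.py
```

```text
top 0.0:10/50 0.1:11/50 0.2:15/50 0.3:17/50 0.4:18/50 0.5:21/50 0.6:23/50 0.7:32/50 0.8:32/50 0.9:19/50 1.0:15/50 1.1:11/50 1.2:12/50 1.3:10/50 1.4:9/50 1.5:4/50 1.6:0/50 1.7:0/50 1.8:0/50 1.9:0/50
side 0.0:23/50 0.1:25/50 0.2:28/50 0.3:33/50 0.4:31/50 0.5:29/50 0.6:34/50 0.7:40/50 0.8:37/50 0.9:21/50 1.0:16/50 1.1:16/50 1.2:16/50 1.3:14/50 1.4:13/50 1.5:13/50 1.6:14/50 1.7:12/50 1.8:10/50 1.9:9/50
wrist 0.0:12/50 0.1:14/50 0.2:17/50 0.3:20/50 0.4:24/50 0.5:24/50 0.6:25/50 0.7:35/50 0.8:34/50 0.9:26/50 1.0:15/50 1.1:13/50 1.2:12/50 1.3:6/50 1.4:8/50 1.5:2/50 1.6:0/49 1.7:1/43 1.8:2/39 1.9:3/37
```

The strap is following at about 0.75 rad. Push it down.

```bash
python3 steer.py '[0,-0.256,0.4,0,0,0,0,0,-0.224,0.448,0,0,0,0,0,-0.096,0.352,0,0,0,0,0,-0.064,0.288,0,0,0,0,0,0,0.128,0,0,0,0,0,0,0.08,0,0,0,0,0,0,0,0,0,0,0]'; python3 st.py
```

```text
t: 14.85
eef_pos: [463.0, 182.2, 149.1]
eef_rot: [-0.228, 2.697, 0.047]
force: [-27.0, -10.5, 36.9]
width: 0.001
finger_force: 23.2
in head [  0.9 -50.8  97.8] F [-10.1  -5.8  45.5]
d [0. 0. 0.] rot [-0.003 -0.     0.001]
```

Scaled: -60 mm is -0.96, -50 mm is -0.8.

```bash
python3 steer.py '[0,0,-0.16,0,0,0,0,0,0,-0.8,0,0,0,0.6,0,0,-0.96,0,0,0,0.6,0,0,-0.96,0,0,0,0.6,0,0,0,0,0,0,0.6,0,0,0,0,0,0,0.6]'; python3 strap.py | cut -c1-60; python3 st.py
python3 - <<'E'
from jig import *
e,T=tool();yaw=.46
Rz=R.from_euler("z",yaw).as_matrix()@np.diag([-1.,1,-1]);delta([461,-5.5,200],Rz)
Rz=R.from_euler("z",yaw+np.pi/2).as_matrix()@np.diag([-1.,1,-1]);delta([461,-5.5,200],Rz);print(manip.get_state()["qpos"].round(2))
E
```

```text
t: 15.6
eef_pos: [389.4, 169.7, 308.2]
eef_rot: [-0.229, 2.696, 0.049]
force: [-1.2, 0.1, -1.3]
width: 0.6
finger_force: 0.0
top 0.0:46/50 0.1:29/50 0.2:24/50 0.3:22/50 0.4:21/50 0.5:15
side 0.0:42/50 0.1:30/50 0.2:17/50 0.3:12/50 0.4:10/50 0.5:6
wrist 0.0:46/50 0.1:35/50 0.2:29/50 0.3:25/50 0.4:24/50 0.5:
in head [ -0.5 -51.4 272.5] F [ 0.1 -0.3 -0.4]
d [0. 0. 0.] rot [-0.002 -0.002 -0.   ]
d [   7.2 -183.8  114.7] rot [-0.065  0.431 -0.287]
d [   7.2 -183.8  114.7] rot [-0.405  0.298 -1.829]
[-0.49 -0.29 -0.08  2.02  0.17  1.02  1.1 ]
```

The strap reads 0 rad in all three views. Next is the linchpin: rotate upright with the pin's yaw.

Scaled: 0.144 rad is 0.72.

```bash
python3 steer.py '[0,0,0,-0.11,0.72,-0.48,0.6,0,0,0,-0.11,0.72,-0.48,0.6,0,0,0,-0.105,0.715,-0.475,0.6,0,0,0,0,0,0,0.6]' >/dev/null; cat > pt.py <<'E'
from jig import *
import sys
x,y,z,yaw=map(float,sys.argv[1:5])
print(tool()[0].round(1));delta([x,y,z],R.from_euler("z",yaw).as_matrix()@np.diag([-1.,1,-1]))
E
python3 pt.py 461 -5.5 200 .46
```

```text
[391.2 169.4 306. ]
d [  14.4 -187.6  106.2] rot [-0.001 -0.002 -0.002]
```

```bash
python3 steer.py '[0.048,-0.72,0,0,0,0,0.6,0.048,-0.72,0,0,0,0,0.6,0.048,-0.72,0.32,0,0,0,0.6,0.048,-0.72,0.48,0,0,0,0.6,0.032,-0.128,0.64,0,0,0,0.6,0,0,0.256,0,0,0,0.6,0,0,0,0,0,0,0.6,0,0,0,0,0,0,0.6]'|head -2; python3 snap.py n1; cat > yel.py <<'E'
from jig import *
import pickle,sys
n=sys.argv[1];c=pickle.load(open(f"pics/{n}.pkl","rb"));im=cv2.imread(f"pics/{n}.png");hsv=cv2.cvtColor(im,cv2.COLOR_BGR2HSV)
m=cv2.inRange(hsv,(15,120,40),(35,255,255));k,l,st,ce=cv2.connectedComponentsWithStats(m)
i=max(range(1,k),key=lambda i:st[i][4]*(abs(ce[i][0]-320)<120));x,y,w,h,a=st[i]
print("blob",st[i],ce[i].round(1),"pred top",proj(c,(461.4,-5.4,102)).round(1),"collar",proj(c,(461,-5.4,68)).round(1))
v=hsv[...,2].copy();v[l!=i]=0
sub=im[y-4:y+h+4,x-4:x+w+4];print(np.percentile(v[l==i],[5,25,50,75,95]))
g=hsv[y-2:y+h+2:2,x-2:x+w+2:2,2];s=hsv[y-2:y+h+2:2,x-2:x+w+2:2,1]
for r in range(g.shape[0]): print(y-2+2*r,"".join(".-+*#"[min(4,int(g[r,q])//52)] if s[r,q]>110 else " " for q in range(g.shape[1])))
E
python3 yel.py n1; python3 pt.py 461 -5.5 72 .46
```

```text
t: 17.25
eef_pos: [461.0, -4.7, 203.4]
blob [302 211  33  39 980] [317.9 229.4] pred top [318.2 241.6] collar [318.7 229.2]
[106.95 120.   138.   141.   145.  ]
209                    
211       -    +-      
213      +++++++++     
215     +++++++++++    
217    +++++++++++++   
219   ++++++++++++++-  
221   +++++++++++++++  
223  -+++++++++++++++  
225  +++++++++++++++++ 
227  +++++++++++++++++ 
229  ++++++++++++-++++ 
231  +++++++++++++++++ 
233   +++++++++++++++  
235   +++++++++++++++  
237    *++++++++++++   
239    #++++++++++++   
241     ++++++++++     
243     ++++++++++     
245     ++++++++++     
247      +++++++++     
249      +++   ++      
251                    
[461.4  -4.7 203.6]
d [  1.4  -0.4 131.6] rot [-0.001  0.006  0.001]
```

The pin is within about 1 mm of the estimate. Descend and grip it.

Scaled: 2 mm is 0.032, -0.5 mm is -0.008.

```bash
python3 steer.py '[0.032,-0.008,0.72,0,0,0,0.6,0,0,0.72,0,0,0,0.6,0,0,0.48,0,0,0,0.6,0,0,0.176,0,0,0,0.6,0,0,0,0,0,0,0.6,0,0,0,0,0,0,0,0,0,0,0,0,0,0,0,0,0,0,0,0,0,0,0,0,0,0,0,0]' 60; python3 pt.py 461 -5.5 72 .46; python3 snap.py n2; python3 yel.py n2 | head -1
```

```text
t: 18.42
eef_pos: [461.0, -6.4, 72.8]
eef_rot: [-0.715, 3.053, 0.0]
force: [-0.4, 0.0, 5.8]
width: 0.152
finger_force: 59.3
[461.   -6.4  72.8]
d [-0.4  0.8  0.8] rot [-0.001  0.006  0.   ]
blob [ 294  267   53   93 3297] [320.  313.8] pred top [320.1 346.1] collar [320.7 302.8]
```

Scaled: -50 mm is -0.8, -55 mm is -0.88.

```bash
python3 steer.py '[0,0,-0.48,0,0,0,0,0,0,-0.8,0,0,0,0,0,0,-0.88,0,0,0,0,0,0,-0.88,0,0,0,0,0,0,0,0,0,0,0,0,0,0,0,0,0,0]'; python3 snap.py n3; python3 yel.py n3 | head -1; python3 - <<'E'
from jig import *
import pickle
for n,e in(("n3",None),):
    c=pickle.load(open(f"pics/{n}.pkl","rb"));e,T=tool()
    for d in(-2,0,2,4):
      out=[]
      for zc in(16.8,4.8):
        P=np.array([proj(c,e+T@np.array([d+13*np.cos(t),13*np.sin(t),zc])) for t in np.linspace(0,6.28,60)]);out.append((P.min(0).round(1).tolist(),P.max(0).round(1).tolist()))
      print(d,out)
o,H=head();delta(o+H@[0,-86,215],H@np.diag([-1.,1,-1]))
E
```

```text
t: 19.23
eef_pos: [458.1, -6.4, 260.1]
eef_rot: [-0.717, 3.059, 0.002]
force: [-0.2, 0.1, -2.9]
width: 0.149
finger_force: 59.4
blob [ 294  252   52  108 3349] [320.  312.5] pred top [318.5 227.8] collar [318.8 218.9]
-2 [([292.0, 267.7], [346.6, 318.1]), ([290.0, 277.2], [348.4, 330.7])]
0 [([291.9, 263.7], [346.7, 314.4]), ([289.9, 272.9], [348.5, 326.8])]
2 [([291.8, 259.6], [346.8, 310.7]), ([289.8, 268.5], [348.6, 322.8])]
4 [([291.7, 255.5], [346.8, 306.9]), ([289.7, 264.1], [348.7, 318.8])]
d [-30.3 147.3   4.8] rot [ 0.065 -0.435  0.286]
```

```bash
python3 - <<'E'
from jig import *
import pickle
c=pickle.load(open("pics/n3.pkl","rb"));e,T=tool()
for d in(-2,-1,0,1):
  print(d,[min(proj(c,e+T@np.array([d+r*np.cos(t),r*np.sin(t),zc]))[1] for t in np.linspace(0,6.28,60)).round(1) for r,zc in((13,16.8),(7,56.8),(4,66.8),(13,18.5))])
im=cv2.imread("pics/n3.png");hsv=cv2.cvtColor(im,cv2.COLOR_BGR2HSV)
for r in range(244,300,2): print(r,"".join(".-+*#"[min(4,int(hsv[r,q,2])//52)] if hsv[r,q,1]>110 and 12<hsv[r,q,0]<38 else " " for q in range(285,355,2)))
E
```

```text
-2 [np.float64(267.7), np.float64(253.8), np.float64(253.5), np.float64(266.5)]
-1 [np.float64(265.7), np.float64(252.1), np.float64(251.9), np.float64(264.5)]
0 [np.float64(263.7), np.float64(250.5), np.float64(250.3), np.float64(262.5)]
1 [np.float64(261.6), np.float64(248.8), np.float64(248.7), np.float64(260.4)]
244                                    
246                                    
248                                    
250                                    
252                  -+                
254                    +-              
256                     ++             
258                      +-            
260            .         ++            
262             -        ++            
264             --       +++           
266            ---       ++-           
268             -+       +++           
270            -++       +++++         
272          -+++++     +++++++        
274         --+++++++++++++++++-       
276        -+++-++++++++++++++++-      
278       +-+-++++++++++++++++++++     
280       ++-+++++++++++++++++++--     
282      ++++++++++++++++++++++++++    
284      -++++++++++++++++++++++++-    
286           ++++++++++++++++         
288           ++++++++++++++++         
290           +++++-+-++--++++         
292           -++++++++++++++-         
294           -++++++++++++++-         
296           -++++++++++++++-         
298           +++++++++++++++-
```

The pin axis sits at tool x of about −1 mm. Rotate to the jig's axes and move above the hole.

```bash
python3 steer.py '[0,0,0,0.11,-0.725,0.475,0,0,0,0,0.11,-0.725,0.475,0,0,0,0,0.105,-0.725,0.48,0,0,0,0,0,0,0,0]' >/dev/null; python3 - <<'E'
from jig import *
o,H=head();delta(o+H@[-1.7,-86,215],H@np.diag([-1.,1,-1]))
E
```

```text
d [  9.5 149.1  -2.6] rot [ 0.002 -0.008  0.001]
```

Scaled: 50 mm is 0.8, 49 mm is 0.784, -0.008 rad is -0.04.

```bash
python3 steer.py '[0.048,0.8,-0.016,0,0,0,0,0.048,0.8,-0.016,0,0,0,0,0.048,0.784,0,0,-0.04,0,0,0,0,0.32,0,0,0,0,0,0,0.16,0,0,0,0,0,0,0,0,0,0,0,0,0,0,0,0,0,0]'; python3 st.py; python3 snap.py n4; python3 - <<'E'
from jig import *
import pickle
c=pickle.load(open("pics/n4.pkl","rb"));o,H=head();e,T=tool()
print("hole pred",proj(c,o+H@[-.7,-86,98.5]).round(1),"tip pred",proj(c,e+T@[-1,0,66.8]).round(1))
im=cv2.imread("pics/n4.png");hsv=cv2.cvtColor(im,cv2.COLOR_BGR2HSV)
for r in range(196,290,2):
  print(r,"".join("Y" if hsv[r,q,1]>110 and 14<hsv[r,q,0]<38 else "r" if hsv[r,q,1]>110 and (hsv[r,q,0]<11 or hsv[r,q,0]>170) and hsv[r,q,2]>60 else "#" if hsv[r,q,2]<60 else "." for q in range(270,400,2)))
E
```

```text
t: 20.65
eef_pos: [438.7, 140.6, 232.7]
eef_rot: [-0.226, 2.684, 0.052]
force: [-0.4, -0.9, -2.9]
width: 0.146
finger_force: 59.5
in head [  8.2 -87.7 186.7] F [-1.8 -0.8 -2.4]
d [0. 0. 0.] rot [-0.     0.013 -0.001]
hole pred [322.1 233. ] tip pred [319.4 259.7]
196 .................................................................
198 .................................................................
200 .................................................................
202 .................................................................
204 ................................................................#
206 .........................#.....................................##
208 .............................................................####
210 ...............rrrrrrrrrrrrrrrrrrrrrrrrrrrrrr................rrrr
212 ...............rrrrrrrrrrrrrrrrrrrrrrrrrrrrrrrrrrrrrrrrrrrrrrrrrr
214 ...............rrrrrrrrrrrrrrrrrrrrrrrrrrrrrrrrrrrrrrrrrrrrrrrrrr
216 ...............rrrrrrrrrrrrrrrrrrrrrrrrrrrrrrrrrrrrrrrrrrrrrrrrrr
218 ...............rrrrrrrrrrrrrrrrrrrrrrrrrrrrrrrrrrrrrrrrrrrrrrr
[... 1753 characters left out ...]

270 ............#####YYYYY.......YYYY................................
272 ...........#..#..YYYYYY.....YYYYYY...............................
274 ...............YYYYYYYYYYYYYYYYYYYY..............................
276 ...............YYYYYYYYYYYYYYYYYYYYY.............................
278 ..............YYYYYYYYYYYYYYYYYYYYYYY...........................r
280 .............YYYYYYYYYYYYYYYYYYYYYYYYY.........................rY
282 .............YYYYYYYYYYYYYYYYYYYYYYYYY........................r..
284 ............YYYYYYYYYYYYYYYYYYYYYYYYYYY.....................rr...
286 ................#.YYYYYYYYYYYYYYY.#........................rr....
288 ................##YYYYYYYYYYYYYYY##.......................rr.....
```

```bash
python3 - <<'E'
from jig import *
import pickle
c=pickle.load(open("pics/n4.pkl","rb"));o,H=head();e,T=tool()
def onp(uv,z):
    oo,d=ray(c,uv);a=H.T@(oo-o);b=H.T@d;return (a+b*(z-a[2])/b[2]).round(1)
for uv in((321.5,230.7),(321.5,220),(321.5,241.5),(310,231),(333,231),(340,253.5),(340,210),(299.5,230)): print(uv,onp(uv,98.5))
print(H.T@(e+T@[-1,0,66.8]-o), T.T@(o+H@[-1.5,-86,180]-e))
E
```

```text
(321.5, 230.7) [ -2.3 -86.4  98.5]
(321.5, 220) [ -9.4 -86.4  98.5]
(321.5, 241.5) [  5.1 -86.4  98.5]
(310, 231) [ -2.1 -93.9  98.5]
(333, 231) [ -2.1 -78.9  98.5]
(340, 253.5) [ 13.4 -74.   98.5]
(340, 210) [-16.  -74.5  98.5]
(299.5, 230) [  -2.7 -100.8   98.5]
[ 10.17388154 -87.6823105  120.17369416] [9.87427906 1.65719591 6.82250167]
```

Scaled: 1.3 mm is 0.0208, 6 mm is 0.096, 0.013 rad is 0.065.

```bash
python3 steer.py '[0.096,0.0208,0,0,0.065,0,0,0.08,0,0,0,0,0,0,0,0,0,0,0,0,0,0,0,0,0,0,0,0]' >/dev/null; python3 st.py; python3 snap.py n5; python3 - <<'E'
from jig import *
import pickle
c=pickle.load(open("pics/n5.pkl","rb"));o,H=head();e,T=tool()
im=cv2.imread("pics/n5.png");hsv=cv2.cvtColor(im,cv2.COLOR_BGR2HSV)
for r in range(220,280,2):
  print(r,"".join("Y" if hsv[r,q,1]>110 and 14<hsv[r,q,0]<38 else "r" if hsv[r,q,1]>110 and (hsv[r,q,0]<11 or hsv[r,q,0]>170) and hsv[r,q,2]>60 else "#" if hsv[r,q,2]<60 else "." for q in range(280,370,2)))
print("tip",H.T@(e+T@[-1,0,66.8]-o))
for q in((-1.8,-86.4,98.5),(-1.8-8.5,-86.4,98.5),(-1.8+8.5,-86.4,98.5)): print(proj(c,o+H@q).round(1))
E
```

```text
in head [ -3.4 -85.9 186.7] F [-1.4 -0.9 -2.4]
d [0. 0. 0.] rot [-0.     0.     0.001]
220 .............................................
222 .............................................
224 .............................................
226 .............................................
228 .........rrrrrrrrrrrrr.......................
230 .........rrrrrrrrrrrrrrrrrrrrrrrrrrrrrrrrrrrr
232 ........rrrrrrrrrrrrrrrrrrrrrrrrrrrrrrrrrrrrr
234 ........rrrrrrrrrrrrrrrrrrrrrrrrrrrrrrrrrrrrr
236 ........rrrrrrrrrrrrrrrrrrrrrrrrrrrrrrrrrrrrr
238 ........rrrrrrrrrrrrrrrrrrrrrrrrrrrrrrrrrrrrr
240 ........rrrrrrrrrr....rrrrrrrrrrrrrrrrrrrrrrr
242 ........rrrrrrrr........rrrrrrrrrrrrrrrrrrrrr
244 .........rrrrrr..........rrrrrrrrrrrrrrrrrrrr
246 ..........................rrrrrrrrrrrrrrrrrrr
248 ..........................rrrrrrrrrrrrrrrrrrr
250 ..........................rrrrrrrrrrrrrrrrrrr
252 ....................Y.....rrrrrrrrrrrrrrrrrrr
254 .....................YYY.rrrrrrrrrrrrrrrrrrrr
256 #Y#...................YYYrrrrrrrrrrrrrrrrrrrr
258 #.######rr.............YYYrrrrrrrrrrrrrrrrrrr
260 #.YY####rrrrrr..........YYrrrrrrrrrrrrrrrrrrr
262 #######Yrrrrrrr.........YYrrrrrrrrrrrrrrrrrrr
264 ########rrrrrr.YY.......YYrrrrrrrrrrrrrrrrrrr
266 ####...#rrrrrrYYY.......YYrrrrrrrrrrrrrrrrrrr
268 ###....#rrrrrrYYY.......YY.rrrrrrrrrrrrrrrrrr
270 ###.####rrrrrYYYY.......YYYYrrrrrrrrrrrrrrrrr
272 ###.###Y###.YYYYYY.....YYYYYYr...............
274 #####Y#...YYYYYYYYYYYYYYYYYYYY...............
276 .#####Y##.YYYYYYYYYYYYYYYYYYYYY..............
278 #..#####YYYYYYYYYYYYYYYYYYYYYYYY.............
tip [ -2.26064475 -85.85715405 119.89003932]
[318.6 249.8]
[318.6 237.5]
[318.6 262. ]
```

```bash
python3 - <<'E'
from jig import *
import pickle
c=pickle.load(open("pics/n5.pkl","rb"));T=c["cam_to_world"]
# tool from camera pose
Rc=np.array([[.001,.963,.271],[1,-.001,0],[0,.271,-.963]]);Tt=T[:3,:3]@Rc.T;e=T[:3,3]-Tt@[69.5,-.1,-142.5]
print("entry",proj(c,e+Tt@[-1,0,88.2]).round(1),"entry top edge",proj(c,e+Tt@[7.5,0,88.2]).round(1),proj(c,e+Tt@[-1,8.5,88.2]).round(1),proj(c,e+Tt@[-1,-8.5,88.2]).round(1))
im=cv2.imread("pics/n5.png");hsv=cv2.cvtColor(im,cv2.COLOR_BGR2HSV)
for r in(246,248,250): print(r,[(q,int(hsv[r,q,2]),int(hsv[r,q,1])) for q in range(302,338,2)])
E
```

```text
entry [320.1 249.4] entry top edge [320.1 237.1] [332.9 249.5] [307.2 249.4]
246 [(302, 113, 34), (304, 111, 57), (306, 102, 3), (308, 132, 17), (310, 156, 31), (312, 175, 32), (314, 173, 31), (316, 178, 30), (318, 173, 31), (320, 214, 2), (322, 237, 3), (324, 236, 3), (326, 234, 3), (328, 243, 7), (330, 206, 89), (332, 227, 212), (334, 230, 206), (336, 230, 213)]
248 [(302, 124, 2), (304, 120, 2), (306, 123, 4), (308, 119, 2), (310, 114, 2), (312, 113, 7), (314, 115, 13), (316, 195, 27), (318, 183, 33), (320, 215, 2), (322, 235, 2), (324, 233, 0), (326, 234, 1), (328, 244, 1), (330, 115, 35), (332, 222, 221), (334, 234, 206), (336, 232, 207)]
250 [(302, 127, 2), (304, 126, 4), (306, 127, 2), (308, 126, 6), (310, 126, 4), (312, 125, 4), (314, 115, 2), (316, 104, 10), (318, 186, 29), (320, 228, 2), (322, 247, 1), (324, 245, 2), (326, 252, 3), (328, 143, 9), (330, 73, 3), (332, 214, 214), (334, 235, 212), (336, 232, 212)]
```

Alignment is within about 1.3 mm. Insert in stages.

```bash
python3 steer.py '[-0.016,-0.016,0.128,0,0,0,0,0,0,0.192,0,0,0,0,0,0,0.16,0,0,0,0,0,0,0.16,0,0,0,0,0,0,0,0,0,0,0]'; python3 st.py
```

```text
t: 21.88
eef_pos: [446.5, 142.8, 191.4]
eef_rot: [-0.229, 2.696, 0.05]
force: [3.2, -0.1, -2.1]
width: 0.148
finger_force: 59.3
in head [ -2.  -86.9 145.9] F [ 2.  -0.6 -3.2]
d [0. 0. 0.] rot [-0.     0.     0.001]
```

Scaled: 10 mm is 0.16, 8 mm is 0.128.

```bash
python3 steer.py '[-0.0128,0,0.16,0,0,0,0,0,0,0.128,0,0,0,0,0,0,0.096,0,0,0,0,0,0,0,0,0,0,0]' >/dev/null; python3 st.py;  python3 steer.py '[0,0,0.048,0,0,0,0,0,0,0.032,0,0,0,0,0,0,0.032,0,0,0,0,0,0,0,0,0,0,0]'>/dev/null; python3 st.py
```

```text
in head [ -1.8 -86.9 122.1] F [-0.8  0.3 -3.1]
d [0. 0. 0.] rot [-0.    -0.001  0.001]
in head [ -1.8 -86.9 115.4] F [-0.1 -0.4 -3.3]
d [0. 0. 0.] rot [-0.    -0.     0.001]
```

```bash
python3 steer.py '[0,0,0.016,0,0,0,0,0,0,0.016,0,0,0,0,0,0,0.016,0,0,0,0,0,0,0,0,0,0,0]'>/dev/null; python3 st.py
```

```text
in head [ -1.6 -86.9 114.7] F [-5.9 -1.8 24.1]
d [0. 0. 0.] rot [-0.001 -0.     0.001]
```

The pin is home (24 N reaction). Release it, retreat, and check the pin and ring.

```bash
python3 steer.py '[0,0,-0.024,0,0,0,0,0,0,0,0,0,0,0.4,0,0,0,0,0,0,0.4,0,0,0,0,0,0,0.4,0,0,-0.48,0,0,0,0.4,0,0,-0.64,0,0,0,0.4,0,-0.416,-0.48,0,0,0,0,0,-0.416,0,0,0,0,0,0,0,0,0,0,0,0,0,0,0,0,0,0,0]'; python3 st.py; python3 snap.py r1; python3 - <<'E'
from jig import *
import pickle
c=pickle.load(open("pics/r1.pkl","rb"));o,H=head()
im=cv2.imread("pics/r1.png");hsv=cv2.cvtColor(im,cv2.COLOR_BGR2HSV)
x=(-.8,-86.5)
for n,q in(("collar",(x[0],x[1],110.5)),("top",(x[0],x[1],144.5)),("ringend",(x[0],x[1]-62,109.5)),("noseend",(x[0],-101,98.5))): print(n,proj(c,o+H@q).round(1))
m=cv2.inRange(hsv,(15,120,40),(35,255,255));k,l,st,ce=cv2.connectedComponentsWithStats(m);print([(st[i].tolist(),ce[i].round(1).tolist()) for i in range(1,k) if st[i][4]>80])
cv2.imwrite("pics/r1.png",im)
E
```

```text
t: 24.62
eef_pos: [426.9, 87.4, 252.9]
eef_rot: [-0.23, 2.698, 0.051]
force: [-0.6, 0.3, -0.1]
width: -0.001
finger_force: 0.0
in head [  -1.9 -138.2  213.7] F [-0.6  0.4  0.1]
d [0. 0. 0.] rot [ 0.    -0.001  0.001]
collar [392.8 243.3]
top [403.5 258.6]
ringend [304.7 242.7]
noseend [370.  238.8]
[([373, 221, 42, 46, 1413], [394.0, 243.7]), ([0, 239, 70, 55, 2000], [36.0, 261.5]), ([589, 420, 27, 13, 103], [603.4, 424.5])]
```

View pics/r1.png

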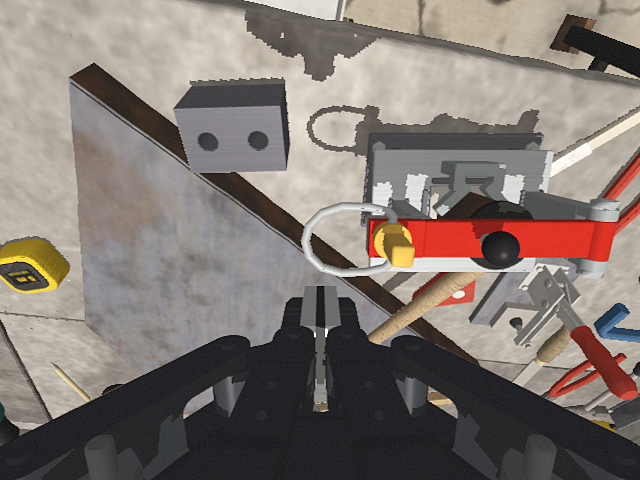

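Pin seated, ring open toward −y with its end at about (305,240), exactly where predicted. I'll tilt the hand outward to keep its body off the pin's grip, then come down over the ring's end.

Scaled: -24 mm is -0.384, 40 mm is 0.64, -0.133 rad is -0.665.

```bash
python3 steer.py '[0,0,0,-0.665,0,0,0,0,0,0,-0.665,0,0,0,0,0,0,-0.67,0,0,0,-0.016,-0.384,0.64,0,0,0,0,0,-0.368,0.64,0,0,0,0,0,0,0,0,0,0,0,0,0,0,0,0,0,0]'; python3 st.py
```

```text
t: 25.55
eef_pos: [468.4, 82.1, 171.0]
eef_rot: [-0.349, 2.662, 0.592]
force: [0.5, -1.4, -0.5]
width: 0.0
finger_force: 0.0
in head [  -0.3 -150.3  122.6] F [ 0.  -1.5 -0.6]
d [0. 0. 0.] rot [ 0.401 -0.     0.002]
```

Scaled: 12 mm is 0.192, 11 mm is 0.176.

```bash
python3 steer.py '[0,-0.064,0.192,0,0,0,0,0,-0.064,0.192,0,0,0,0,0,-0.056,0.176,0,0,0,0,0,0.016,0.16,0,0,0,0,0,0.016,0.144,0,0,0,0,0,0,0,0,0,0,0]' >/dev/null; python3 st.py; python3 steer.py '[0,0.04,0.128,0,0,0,0,0,0.04,0.128,0,0,0,0,0,0,0,0,0,0,0,0,0,0,0,0,0,0]'>/dev/null; python3 st.py
```

```text
in head [  -0.9 -137.6   68.8] F [-0.6 -0.2  0.5]
d [0. 0. 0.] rot [ 0.401 -0.001  0.002]
in head [  -0.7 -128.    55.7] F [0.4 0.4 0.6]
d [0. 0. 0.] rot [ 0.4   -0.001  0.   ]
```

```bash
python3 steer.py '[0,0,-0.48,0,0,0,0,0,0,-0.8,0,0,0,0,0,0,-0.8,0,0,0,0,0,0,0,0.665,0,0,0,0,0,0,0.665,0,0,0,0,0,0,0.67,0,0,0,0,0,0,0,0,0,0,0,0,0,0,0,0,0]' >/dev/null; python3 st.py; python3 snap.py r2; cat > ring.py <<'E'
from jig import *
import pickle,sys
o,H=head()
for n in sys.argv[1:]:
    c=pickle.load(open(f"pics/{n}.pkl","rb"));im=cv2.imread(f"pics/{n}.png")
    print(n,{t:proj(c,o+H@[-.8,-86.5-62*np.sin(t),104.5-62*np.cos(t)]).round().tolist() for t in(1.65,1.2,.9,.5,0)})
    x,y=proj(c,o+H@[-.8,-86.5,104.5]).astype(int);g=cv2.cvtColor(im,cv2.COLOR_BGR2GRAY)
    for r in range(y-44,y+50,3): print(r,"".join(" .:-=+*#%@"[int(g[r,q])*10//256] for q in range(max(0,x-100),min(640,x+50),2)))
E
python3 ring.py r1 r2
```

```text
in head [  -3.3 -180.   174.5] F [-0.5 -0.4  0.1]
d [0. 0. 0.] rot [ 0.033 -0.01  -0.002]
r1 {1.65: [305.0, 243.0], 1.2: [312.0, 233.0], 0.9: [323.0, 228.0], 0.5: [345.0, 224.0], 0: [378.0, 222.0]}
197 #%#################################%:=:::%@@@@@@@#+++++++%@%%%%%%#=+++%%%%=
200 ####################################-=:::%%%%%%%%:=-------=#%%%%%-=++:%%%#-
203 #######################+==++++=========+-%@@@%%%#+---------%@%%%@#=+#-%%*--
206 #####%%%%###%%##%#*+=+*##%%%%%%%%##%#####***+==*#=+----------*@%%*+++-%:--=
209 ##%#%##########=+**##%%%%%%%%%%%%%%%%%%%@@%#%%=++==------------*@-++%-%#-##
212 #############+*#%%%@%%##*##########*-::.=####%@==+++--------------++++%%%=#
215 *####%%%##%*+#%%%##*###############=+:---=====+-===++---------------=*%%%:.
218 ..*#####%%=*#%%###############*####+==-::::::::::-=++-:::::::---------=@@..
221 ... %%#%#+#%%%#%%##################-:=-.--:::::--==+=-::::----------:::::::
224 ......%**#%%#######################-++:.=::::-----=====-:::=----===--==-===
227 .......*#%#*#########********#####*#**:.=::---=======++=%=-=-=====--=--==--
230 ...:..=#%%########
[... 3625 characters left out ...]
########=#%%%%%%%%%%%%%%%*------*#%%%%%%+---=*#%%#########%%
287 +=.............+#########%###%#####+*+++*#*===*##%#*-- .:=-+##%%%#######*+*
290 +:==.........::..+#*########*-======-=##******##%=::::::::=+#%%%#%#%#%%#*##
293 +++:==........:::..+######---=---=-*##**##****#*::::::::=::--:-===+***+####
296 ++++*-+=.....::.::.. ###*--------=##*****##*#-.:::::::=:---===+++***##*####
299 +++++++-+=....::.......-------=*###########*.::::::-=:----==+++***##*******
302 ++++++++*:+=.....:......-----*#########%%-..:::::-+:---==+++*****###*#*=+**
305 ++++++++++*-+=............:#*****######*.:::::::=:---==+++****###**#*=+=***
308 ++++++++++++*-+=.............***######*..::::-=::--===++***##***###=====##*
```

The open loop is gone from the view, so the ring has swung. I'll confirm it's fully shut with an oblique view from the nose side, checked numerically.

```bash
python3 steer.py '[0,0,-0.32,-0.75,0,0,0,0,0,-0.32,-0.75,0,0,0,0,0,0,-0.75,0,0,0,0,0,0,-0.75,0,0,0,0,0,0,-0.5,0,0,0,0,0,0,0,0,0,0,0,0,0,0,0,0,0]'; python3 st.py; python3 snap.py r3; python3 - <<'E'
from jig import *
import pickle
o,H=head();c=pickle.load(open("pics/r3.pkl","rb"));g=cv2.cvtColor(cv2.imread("pics/r3.png"),cv2.COLOR_BGR2GRAY)
P=lambda x,y,z:proj(c,o+H@np.array([x,y,z],float)).round().astype(int).tolist()
for t in(0,.15,.3,.6): print(t,"bar",P(-.8,-86.5-62*np.sin(t),104.5-62*np.cos(t)),"legs mid",[P(-.8+s*24.5,-86.5-35*np.sin(t),104.5-35*np.cos(t)) for s in(-1,1)])
print("nose top",P(-14,-101,98.5),P(14,-101,98.5),"lug bottom",P(-14,-101,76.5),P(14,-101,76.5),"pintip",P(-.8,-86.5,48.5),"collar",P(-.8,-86.5,110))
x,y=P(0,-101,70)
for r in range(y-60,y+80,3): print(r,"".join(" .:-=+*#%@"[int(g[r,q])*10//256] for q in range(max(0,x-80),min(640,x+80),2)))
print(x-80)
E
```

```text
t: 28.72
eef_pos: [433.8, 42.7, 250.5]
eef_rot: [-0.427, 2.58, 1.013]
force: [-0.7, 0.4, -0.6]
width: -0.003
finger_force: 0.0
in head [  -3.6 -183.4  211.9] F [-0.8  0.5 -0.3]
d [0. 0. 0.] rot [ 0.712 -0.012 -0.005]
0 bar [280, 221] legs mid [[297, 198], [298, 252]]
0.15 bar [272, 223] legs mid [[292, 199], [294, 254]]
0.3 bar [265, 225] legs mid [[288, 200], [290, 255]]
0.6 bar [253, 229] legs mid [[282, 202], [284, 258]]
nose top [305, 218] [305, 252] lug bottom [288, 214] [289, 247] pintip [284, 222] collar [328, 234]
169 ***********##-:::::::::==+++=++++++++++++=++==+++=+===========================++
172 **********##+-:::::::::==+===++++=+++++++++=+==++=+==-----============----====++
175 ************#-:::::::::==++++++=+=++++=##++%%%%=+++++++----=======:::@========+=
178 *****##******::::::::::-++=+++++++++++=%%%%%%%=+-:::::::::-=======::==========++
181 ##*######***+:=::::::::==+++++=+++++++=%%%%%%%===:::---==+====================++
184 #########***+:==:::::::-++++++=%#+=+++=%%%%%%#=======================----====+==
187 *########***+:+::::::::-=++#%%%%%#=+++=#%%%%%#--==========
[... 2726 characters left out ...]
########***+++#*
286 ++-=+:........ ##+-----*######*:::::=+=-===+***###=-====-   :===--*-.-#***+++#*+
289 +++++:+=.........-----*#*#####.::::++=-==++**#####+=====- ..-=====+.:.*+*+++#++=
292 +++++++-=+:........:*#***####*:::-+==-==+***######======-. .-======.-++*+++#+#=+
295 ++++++++++:++:........+##***#=::=++=-==++*+#######======:...:======%%+*+++*+*=++
298 +++++++++++++-*=.........*****::=+---=++*##:     :======-...:======..  ..#+*=++*
301 +++++++++++++++=+=........ +***-+-==+++*#* ......:======:...:======-...... ++*++
304 ++++++++++++++++++=+:........+*+-===+*### .......-======:...:======-....... ***#
307 +++++++++++++++++++=:+=:......:=-=++*#*#*........=======:...:=======........+**#
204
```

```bash
python3 - <<'E'
import cv2
im=cv2.imread("pics/r3.png");
for r in(208,212,216,220,224,228): print(r,[(q,*im[r,q].tolist()) for q in range(264,300,2)])
E
```

```text
208 [(264, 210, 212, 210), (266, 210, 213, 213), (268, 219, 220, 219), (270, 79, 78, 77), (272, 102, 99, 101), (274, 104, 108, 106), (276, 106, 109, 106), (278, 104, 108, 102), (280, 122, 122, 125), (282, 126, 125, 126), (284, 119, 120, 120), (286, 105, 109, 108), (288, 110, 110, 110), (290, 105, 108, 106), (292, 110, 113, 109), (294, 106, 110, 107), (296, 108, 108, 107), (298, 109, 110, 109)]
212 [(264, 208, 210, 210), (266, 206, 210, 209), (268, 215, 218, 217), (270, 67, 67, 68), (272, 101, 96, 100), (274, 102, 105, 99), (276, 107, 107, 105), (278, 115, 118, 115), (280, 130, 131, 130), (282, 131, 131, 131), (284, 108, 110, 107), (286, 110, 113, 110), (288, 111, 111, 108), (290, 105, 110, 104), (292, 109, 110, 108), (294, 110, 111, 107), (296, 109, 113, 108), (298, 106, 109, 105)]
216 [(264, 207, 210, 210), (266, 208, 211, 210), (268, 219, 222, 221), (270, 78, 79, 78), (272, 86, 81, 84), (274, 97, 98, 99), (276, 106, 106, 103), (278, 115, 118, 117), (280, 132, 133, 132), (282, 133, 131, 128), (284, 111, 110, 108), (286, 83, 99, 114), (288, 90, 111, 123), (290, 108, 109, 106), (292, 
[... 554 characters left out ...]
, 176), (272, 81, 79, 81), (274, 98, 100, 97), (276, 101, 103, 98), (278, 116, 119, 117), (280, 151, 151, 145), (282, 65, 103, 130), (284, 47, 111, 141), (286, 53, 115, 146), (288, 75, 111, 134), (290, 111, 109, 105), (292, 111, 113, 111), (294, 111, 110, 108), (296, 106, 107, 108), (298, 25, 26, 136)]
228 [(264, 210, 212, 211), (266, 210, 212, 211), (268, 209, 211, 212), (270, 217, 219, 219), (272, 222, 225, 224), (274, 218, 220, 219), (276, 213, 216, 215), (278, 191, 192, 192), (280, 131, 133, 130), (282, 147, 145, 146), (284, 141, 137, 134), (286, 73, 108, 131), (288, 67, 103, 122), (290, 111, 109, 107), (292, 108, 111, 108), (294, 108, 111, 108), (296, 104, 109, 107), (298, 17, 20, 135)]
```

The ring's end bar sits at column 280 beside the pin tip, which is the value predicted for 0 rad, so it is shut. The hand is clear of everything. Handing in.

```bash
python3 strap.py | cut -c1-30; python3 -c "
from cell import manip
print(manip.hand_in())"
```

```text
top 0.0:40/50 0.1:30/50 0.2:23
side 0.0:36/50 0.1:26/50 0.2:1
wrist 0.0:28/50 0.1:26/50 0.2:
the job is handed in; nothing more can be done
None
```

I handed the job in after about 29 s of robot time: by my checks the pipe stands in the vee, the strap is down, the linchpin is home, the ring is shut and the hand is clear, but `hand_in()` returned no verdict.

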